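Set the stirrer speed by clicks and start it

ROBOT

A 6-joint arm with a two-finger parallel gripper is mounted at the origin on a cart in front of the work surface, level with it; the furniture and walls round the work are solid. World frame = base frame: x ahead of the robot, y to its left, z up, the work surface at z = 0. Lengths are in mm, angles in rad, forces in N, time in s.
With the tool pointing down it reaches from about 400 to 925 mm from the base axis. Payload 12.5 kg.
Tool frame: the origin (TCP) lies midway between the tips of the shut fingers; the grasp point (between the pads) lies 19 mm behind it; z points along the fingers, y is the line along which they close (so a half turn about z gives the same grasp; the last joint's range is limited). The gripper opens to 95 mm and grips with 3 to 60 N. Pads are 20 mm wide; open, the fingers measure 119 mm over their backs; the gripper's body (75 mm by 180 mm) begins 59 mm behind the grasp point.
Start: joints at [-1.288, 0.491, 1.559, -0, 1.092, -0.106], TCP at [236.948, -578.362, 214.661] pointing down, gripper open.
Joint ranges: [-3.1, 3.1], [-0.84, 2.19], [0.05, 2.79], [-1.13, 4.28], [0.06, 2.93], [-2.69, 2.69]. Speed limits (rad/s): [2.22, 2.22, 2.79, 3.14, 3.14, 3.14].

INTERFACE

Orientations are given as [roll, pitch, yaw] about the fixed x, y, z axes, in that order (R = Rz(yaw) Ry(pitch) Rx(roll)).
In Python, from cell import state, read_camera, camera_info, env gives the robot as it stands.
- The arm moves only by the tool move_arm, never from a script. Its argument "commands" is a list of rows, each a list of 3 entries, a list of its own where there are three numbers: the shift along the world's x, y, z in cm, then the turn, a rotation vector about the world's x, y, z in degrees, then the opening, from 0 (shut) to 1 (fully open). A call has 1 to 10 rows; each row shifts and turns the commanded pose from where the row before left it; what a row does not reach is not made up. A row lasts 1/10 s, in which the tool goes at most 50 mm and 8.59 degrees, less where a joint would pass 70% of its speed; a pose out of reach is approached as far as the arm can. A call with a gripper value outside its range is refused whole. The fingers move at their own pace and stop on an object; the grip force is fixed at half the most. Time passes only in rows, so rows that do not move let the fingers close. It gives the time, the measured TCP pose, the force, the opening and the grip force at its end, in the units of the state.
- state(): the state, without advancing time (a new reading comes with each control period).
- read_camera(name): name is "scene" or "top" or "wrist"; returns the picture (400x640x3 uint8, blue, green, red); there is no depth.
- camera_info(name): a dict with "K" (3x3 intrinsics, pixels), "cam_to_world" (4x4, takes a point from camera to world coordinates). Camera axes: x right, y down, z forward; pixel columns grow to the right and rows downward; lengths in mm; the calibration is good to about 2 mm. A picture is of the moment at which its call begins: read the wrist's pose just before it. camera_info takes no time and is no camera call; for the wrist camera it gives the pose at the moment of the call.
- env.job_done(): hands the job in; it is judged then, once.
The state is a dict: "t": time; "joints": joint angles; "qvel": joint speeds; "tau": joint torques, N m; "eef_pos": TCP position; "tcp_rot": TCP orientation; "ft_force": force on the tool from outside, world axes, zero at the start; "moment": the same for the moment, N m; "opening": opening from 0.0 (shut) to 1.0 (fully open); "grip_force": force on a finger pad.
Only numpy, scipy, OpenCV 4.12 (cv2) and the standard library are available. Lean on these libraries where they do the work, as an engineer would, in place of code of your own. Each camera call takes 0.05 s, during which the arm holds its last target. There are 200 camera calls.

TASK

Set the magnetic stirrer going: with a fingertip against one side of the pointer, push the speed selector clockwise, click by click, from where it stands to the green dot (the fourth click up from the red off dot) without ever running past it, then press the blue start key and let it come back up. Only push: never pinch the pointer between the fingers, and do not lift or shove the stirrer. Leave the beaker standing on the plate and the vials, stopper and tape roll beside it where they are.

Things in the scene. Friction and masses are not known exactly. Their poses are not given: they have to be found in the camera images.
- stirrer: Magnetic stirrer, loose (2.4 kg, rubber feet): white housing 240 (x) x 230 (y) x 45 mm high, a grey control panel at the front, a round plate 116 mm across at the rear. Origin: centre of the underside; +x to the rear, +y to its left, z up. Selector axis at own (-70, +40) mm, start key (-70, -70), plate centre (+57, 0). Seven dots lie round the selector, 55 mm from its axis.
- selector (a joint): Selector angle, rad, clockwise from above: 0 = red off dot, pointer to stirrer +y; pointer direction in the stirrer frame = pi/2 - value. Seven sprung stops, a click each 0.5236, dots red, white x3, green, white x2: green (larger) = 2.094. 2 to 4 N at the nose carries it over a click; 0.1 rad past half way it springs on into the next stop.
- selector_axis (a point): On the selector's axis, level with the pointer's top, 75 mm above the worktop. Selector: flat black disc 92 mm across, top 53 mm above the worktop, with an upright black bar (the pointer) 12 mm wide, 22 mm high, reaching 44 mm from the axis at the nose and 18 mm at the tail; a white line on top runs to the nose.
- selector_nose (a point): Top of the pointer's nose end, 44 mm from the axis, 75 mm above the worktop.
- flank_back: The pointer bar's anticlockwise half, 6 mm thick (the side to push on to turn clockwise). Origin on the selector's axis at the underside of the disc.
- flank_front: The pointer bar's clockwise half, 6 mm thick. Origin on the selector's axis at the underside of the disc. Force on both halves at once counts as pinching.
- start_key (a joint): Travel of the start key in m: 0 up, 0.005 fully down; springs back; fully down takes 4 N.
- start_key_top (a point): Centre of the top of the round blue start key, 24 mm across, in a black collar, pressed straight down.
- plate_centre (a point): Centre of the top of the stirrer's round plate, 53 mm above the worktop.
- beaker_glass: Clear glass beaker, 51x55 mm and 68 mm high, standing loose on the plate; leave it. Origin: centre of its underside, z up.
- vial_0: Small vial with white cap, 23 mm across, 48 mm high, standing to the left of the stirrer; leave it. Origin: centre of underside.
- vial_1: Small vial with blue cap, 23 mm across, 48 mm high, standing to the left of the stirrer; leave it. Origin: centre of underside.
- rubber_stopper: Red-brown rubber stopper, 26 mm across, 26 mm high, standing to the right of the stirrer; leave it. Origin: centre of underside.
- tape_roll: Roll of tan tape lying flat, 68 mm across, 19 mm high, to the right of the stirrer; leave it. Origin: centre of underside.
Not all that is in view belongs to the job. Leave any orange or purple look-alike of the beaker_glass alone.

How it is judged (in metres and radians):
On the way, in this order (a step that is already met when the one before it is completed fails the run):
1. the selector has been turned up to the green dot and rests there (value of joint selector between 1.974 and 2.214 rad), for 0.3 s.
2. the start key is pressed down (value of joint start_key above 0.0035 m), for 0.05 s.
At the end, for the whole second after the job is handed in: The selector rests at the green dot (2.094 rad, within 0.12), the start key has been pressed and is up again (under 1 mm), the stirrer stands within 25 mm of where it was, and the beaker stands upright on its plate (within 35 mm of the plate's centre) (all of step 1 and value of joint start_key below 0.001 m and distance between beaker_glass and plate_centre below 0.035 m and angle between beaker_glass's own z axis and vertical below 0.15 rad and linear speed of stirrer below 0.02 m/s and distance of stirrer from where it was at the start of the episode below 0.025 m); the robot touches nothing.
It fails at once if the selector runs past the green dot (more than half a click) (value of joint selector above 2.36 rad).
It fails at once if the start key is pressed while the selector is not at the green dot (value of joint start_key above 0.0025 m and (value of joint selector below 1.85 rad or value of joint selector above 2.34 rad)).
It fails at once if the pointer is pinched (over 2 N on both of its sides at once) (contact force between the fingers and flank_back above 2 N and contact force between the fingers and flank_front above 2 N).
It fails at once if the stirrer is lifted or shoved more than 25 mm, or tipped (distance of stirrer from where it was at the start of the episode above 0.025 m or height (world z) of stirrer above 0.012 m or angle between stirrer's own z axis and vertical above 0.1 rad).
It fails at once if the beaker, a vial, the stopper or the tape roll is displaced by more than 30 mm (distance of any of beaker_glass, vial_0, vial_1, rubber_stopper, tape_roll from where it was at the start of the episode above 0.03 m).
It also fails if it takes over 64 s, if anything falls off the work surface, if the arm or the gripper's body presses on something with over 40 N, if the wrist force passes 120 N, or if a joint passes its speed limit or range.

## Working session

There is one attempt and no reset: what is moved stays moved. The work goes in short steps, Python scripts to look and compute and a tool call to move; the robot and the scene stay as the last step left them, time stands still between calls to the robot, and variables do not carry over. Pictures are saved under pics/ and viewed, at most 13 in all, crops included, and the job is handed in when it is done.

Besides the shell and the picture viewer there is one more tool, called after "Request:" by a JSON object that holds its "method" and its "body", one argument or row to a line. move_arm: Moves the arm, as the interface text tells. Its arguments: {"type":"object","properties":{"commands":{"type":"array"}},"required":["commands"]}

```bash
mkdir -p pics
cat > h.py <<'E'
import numpy as np,cv2
from cell import state,read_camera,camera_info,env
def ray(name,u,v,z,info=None):
    i=info or camera_info(name);K=np.array(i["K"]);T=np.array(i["cam_to_world"])
    d=T[:3,:3]@np.linalg.solve(K,[u,v,1.]);o=T[:3,3]
    return o+d*(z-o[2])/d[2]
def proj(name,p):
    i=camera_info(name);K=np.array(i["K"]);T=np.array(i["cam_to_world"])
    c=K@(T[:3,:3].T@(np.array(p,float)-T[:3,3]));return c[:2]/c[2]
E
python3 - <<'E'
from h import *
for n in("top","scene"):
    im=read_camera(n);cv2.imwrite(f"pics/{n}0.png",im);cv2.imwrite(f"pics/{n}0raw.png",im)
    print(n,np.round(camera_info(n)["cam_to_world"],2).tolist(),camera_info(n)["K"])
s=state();print(s)
E
```

```text
top [[0.02, -0.99, 0.14, 426.98], [-1.0, -0.02, 0.02, -82.92], [-0.02, -0.14, -0.99, 1171.43], [0.0, 0.0, 0.0, 1.0]] [[448.17274832   0.         322.28472589]
 [  0.         448.17274832 196.25516502]
 [  0.           0.           1.        ]]
scene [[-0.68, -0.32, 0.66, -238.03], [-0.74, 0.28, -0.62, 678.59], [0.01, -0.91, -0.43, 584.93], [0.0, 0.0, 0.0, 1.0]] [[435.39480386   0.         322.6947712 ]
 [  0.         435.39480386 199.21055492]
 [  0.           0.           1.        ]]
{'t': 0.1, 'joints': array([-1.28761073e+00,  4.91511265e-01,  1.55938424e+00, -2.89846433e-05,
        1.09171197e+00, -1.05632957e-01]), 'qvel': array([-0.00117172, -0.0021655 , -0.00210132, -0.00113375,  0.00024592,
       -0.00018936]), 'tau': array([ 3.62025989e-03, -6.13621902e+01, -2.58604646e+01,  6.94543286e-02,
        4.70086711e-02, -5.25947780e-05]), 'eef_pos': array([ 236.86928032, -578.14137396,  214.11421036]), 'tcp_rot': array([-3.14058078e+00, -8.14349119e-05,  3.88831882e-01]), 'ft_force': array([ 0.29617017, -0.60181563,  0.03127175]), 'moment': array([-0.02431182, -0.0207236 ,  0.02221711]), 'grip_force': 0.0, 'opening': 1.0035969132867557}
```

View pics/top0.png

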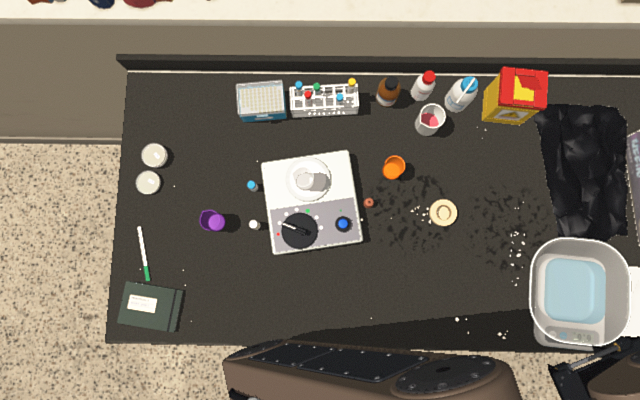

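View pics/scene0.png

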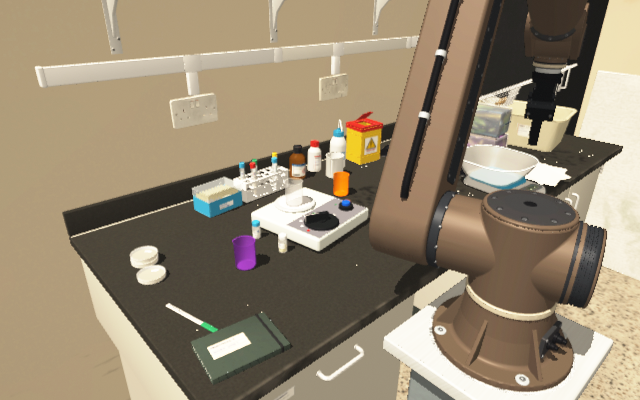

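Top view: the stirrer is at about (312,202), the black selector at (298,231) and the blue key at (344,224). The glass beaker is on the plate at (310,180). Things to mix up: the orange (394,167) and purple (212,222) cups are beaker look-alikes, and the blue-capped vial (252,185) could pass for the key. I choose the stirrer's disc and its blue button, and check them in a close crop.

Run:
```python
from h import *
im=cv2.imread("pics/top0raw.png")
c=cv2.resize(im[145:260,240:380],None,fx=5,fy=5,interpolation=cv2.INTER_CUBIC)
cv2.imwrite("pics/crop1.png",c)
```

```text
(no output)
```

View pics/crop1.png

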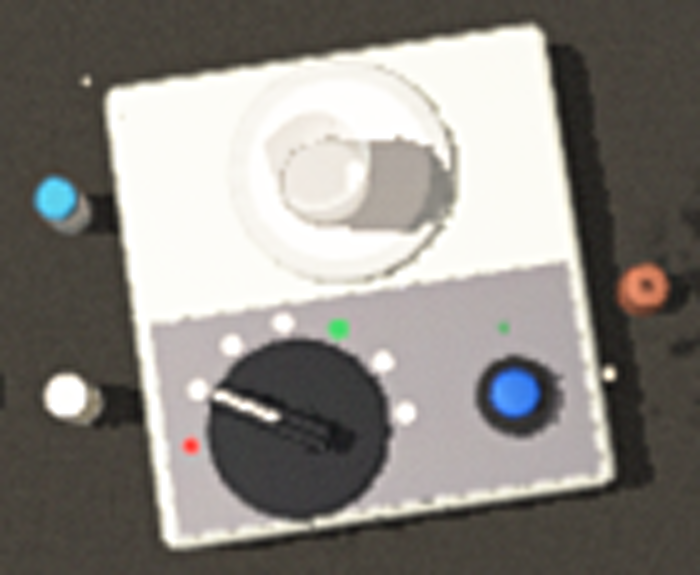

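The crop shows the pointer at the first white dot (nose near crop (215,393)), with red at (191,446), green at (338,328) and the key at (514,392). It needs three clicks.

Run:
```python
from h import *
f=lambda u,v,z:ray("top",240+(u+.5)/5-.5,145+(v+.5)/5-.5,z)
C=np.array([f(*p,45)[:2] for p in[(108,90),(540,25),(612,482),(168,548)]])
own=np.array([(120,115),(120,-115),(-120,-115),(-120,115)],float)
pts=[(C[i],own[i]) for i in range(4)]
dots=[(191,446),(198,390),(232,346),(283,323),(338,328),(384,361),(405,412)]
for k,d in enumerate(dots):
    a=np.pi/2-k*np.pi/6; pts.append((f(*d,46)[:2],np.array([-70+55*np.cos(a),40+55*np.sin(a)])))
pts.append((f(298,428,53)[:2],np.array([-70,40.])))
pts.append((f(514,392,52)[:2],np.array([-70,-70.])))
W=np.array([p[0] for p in pts]);O=np.array([p[1] for p in pts])
wc,oc=W.mean(0),O.mean(0);a=O-oc;b=W-wc
th=np.arctan2((a[:,0]*b[:,1]-a[:,1]*b[:,0]).sum(),(a*b).sum())
R=np.array([[np.cos(th),-np.sin(th)],[np.sin(th),np.cos(th)]])
t=wc-R@oc
print("th",th,"t",t);print(np.round(W-(O@R.T+t),1).tolist())
print("axis",R@[-70,40]+t,"key",R@[-70,-70]+t)
for k in range(1,5):
    aa=th+np.pi/2-k*np.pi/6;print(k,"dir",aa,"nose",R@[-70,40]+t+44*np.array([np.cos(aa),np.sin(aa)]))
for n,p,z in(("vialblue",(56,198),48),("vialwhite",(66,395),48),("beaker top",(325,178),121),("nose",(217,394),75)):print(n,f(*p,z))
```

```text
th 0.1669775914691372 t [577.00002802 -32.06266487]
[[-1.8, -3.0], [-2.6, 1.9], [0.2, 3.5], [1.7, -2.0], [0.1, -0.6], [-0.0, -0.5], [-0.7, -0.5], [-0.4, -0.1], [0.2, 0.4], [0.3, -0.0], [0.7, 0.7], [0.4, -0.4], [2.0, 0.5]]
axis [501.32550619  -4.25319264] key [ 519.60780771 -112.72326893]
1 dir 1.2141751426657348 nose [516.68634643  36.97840431]
2 dir 0.6905763670674361 nose [535.24418254  23.77399764]
3 dir 0.16697759146913715 nose [544.71353671   3.05972797]
4 dir -0.35662118412916155 nose [542.55710314 -19.61403288]
vialblue [617.18551222 122.23564182  48.        ]
vialwhite [516.69329864 113.06975899  48.        ]
beaker top [616.42415301 -19.24102582 121.        ]
nose [516.262845    34.05352163  75.        ]
```

Request:
{"method": "move_arm", "body": {
  "commands": [
    [[0, 0, 2.5], [0, 0, 0], 0],
    [[0, 0, 2.5], [0, 0, 0], 0],
    [[1.6, 4, 0], [0, 0, 3], 0],
    [[1.6, 4, 0], [0, 0, 3], 0],
    [[1.6, 4, 0], [0, 0, 3], 0],
    [[1.6, 4, 0], [0, 0, 3], 0],
    [[1.6, 4, 0], [0, 0, 3], 0],
    [[1.6, 4, 0], [0, 0, 3], 0],
    [[1.6, 4, 0], [0, 0, 3], 0],
    [[1.6, 4, 0], [0, 0, 3], 0]
  ]
}}

```text
t: 1.1
eef_pos: [365.1, -256.6, 264.6]
tcp_rot: [-3.141, -0.0, 0.81]
ft_force: [0.5, -0.1, -0.2]
opening: 0.215
grip_force: 0.0
```

Request:
{"method": "move_arm", "body": {
  "commands": [
    [[1.6, 4, 0], [0, 0, 3], 0],
    [[1.6, 4, 0], [0, 0, 3], 0],
    [[1.6, 4, 0], [0, 0, 3], 0],
    [[1.6, 4, 0], [0, 0, 3], 0],
    [[1.6, 4, 0], [0, 0, 3], 0],
    [[1.6, 4, 0], [0, 0, 3], 0],
    [[1.6, 4, 0], [0, 0, 3], 0],
    [[0, 0, 0], [0, 0, 0], 0],
    [[0, 0, 0], [0, 0, 0], 0]
  ]
}}

```text
t: 2.0
eef_pos: [476.8, 22.3, 264.3]
tcp_rot: [-3.141, 0.0, 1.176]
ft_force: [-1.4, -0.9, -0.1]
opening: 0.012
grip_force: 0.0
```

Run:
```python
from h import *
print([proj("wrist",p) for p in[(501.3,-4.3,75),(516.7,37,75),(519.6,-112.7,52),(542.6,-19.6,75),(476.8,22.3,264)]])
im=read_camera("wrist");cv2.imwrite("pics/w1.png",im)
```

```text
[array([341.84569667, 190.89513289]), array([341.45447433, 157.70955171]), array([377.91195414, 246.42236303]), array([375.12676863, 189.62640763]), array([316.79031338, 245.33899939])]
```

View pics/w1.png

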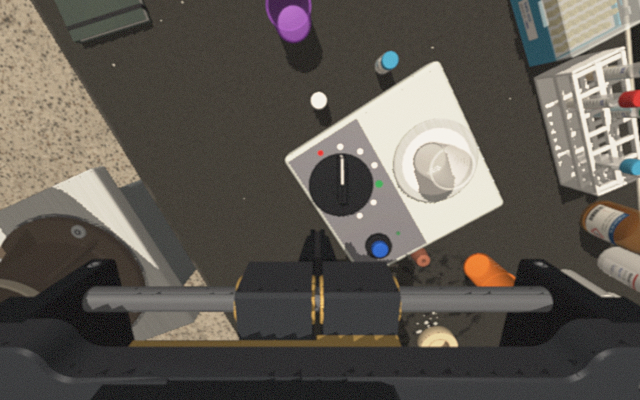

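The wrist view agrees with the fit: nose at (342,156) against 341,158 predicted, and key at (379,246) against 378,246. I descend behind the pointer.

Request:
{"method": "move_arm", "body": {
  "commands": [
    [[1.1, 1.35, -1], [0, 0, 2], 0],
    [[0, 0, -4], [0, 0, 0], 0],
    [[0, 0, -4], [0, 0, 0], 0],
    [[0, 0, -4], [0, 0, 0], 0],
    [[0, 0, -3], [0, 0, 0], 0],
    [[0, 0, -2], [0, 0, 0], 0],
    [[0, 0, -1.2], [0, 0, 0], 0],
    [[0, 0, -0.9], [0, 0, 0], 0],
    [[0, 0, 0], [0, 0, 0], 0],
    [[0, 0, 0], [0, 0, 0], 0]
  ]
}}

```text
t: 3.05
eef_pos: [488.3, 35.0, 64.2]
tcp_rot: [3.141, -0.0, 1.209]
ft_force: [0.7, -0.2, -0.1]
opening: 0.005
grip_force: 0.0
```

Run:
```python
from h import *
a=np.array([501.3,-4.3])
d,r=18,33
s=state();print(s["ft_force"],s["eef_pos"],s["tcp_rot"])
prev=s["eef_pos"][:2];py=s["tcp_rot"][2]
for v in [.48]+list(np.arange(.5236,2.1,np.pi/24)):
    ph=.167+np.pi/2-v
    p=a+r*np.array([np.cos(ph),np.sin(ph)])+d*np.array([-np.sin(ph),np.cos(ph)])
    print(round(v,3),p.round(1),"shift cm",((p-prev)/10).round(2),"turn",round(np.degrees(ph-py),1));prev,py=p,ph
```

```text
[ 0.69631853 -0.21114885 -0.07044129] [488.31798526  35.01128123  64.17991392] [ 3.14068690e+00 -2.29954974e-04  1.20901583e+00]
0.48 [494.3  32.6] shift cm [ 0.6  -0.24] turn 2.8
0.524 [496.   32.9] shift cm [0.16 0.03] turn -2.5
0.654 [500.9  33.3] shift cm [0.49 0.04] turn -7.5
0.785 [505.8  33. ] shift cm [ 0.49 -0.03] turn -7.5
0.916 [510.6  32.1] shift cm [ 0.48 -0.09] turn -7.5
1.047 [515.3  30.6] shift cm [ 0.47 -0.15] turn -7.5
1.178 [519.7  28.5] shift cm [ 0.44 -0.21] turn -7.5
1.309 [523.8  25.8] shift cm [ 0.41 -0.27] turn -7.5
1.44 [527.6  22.6] shift cm [ 0.37 -0.32] turn -7.5
1.571 [530.8  18.9] shift cm [ 0.33 -0.37] turn -7.5
1.702 [533.6  14.9] shift cm [ 0.28 -0.41] turn -7.5
1.833 [535.9  10.5] shift cm [ 0.22 -0.44] turn -7.5
1.963 [537.5   5.9] shift cm [ 0.16 -0.46] turn -7.5
2.094 [538.5   1. ] shift cm [ 0.1  -0.48] turn -7.5
```

Request:
{"method": "move_arm", "body": {
  "commands": [
    [[0.4, -0.1, 0], [0, 0, 0.3], 0],
    [[0.4, -0.1, 0], [0, 0, 0], 0],
    [[0.24, 0.02, 0], [0, 0, -3.7], 0],
    [[0.25, 0.02, 0], [0, 0, -3.8], 0],
    [[0.25, -0.01, 0], [0, 0, -3.7], 0],
    [[0.24, -0.02, 0], [0, 0, -3.8], 0]
  ]
}}

```text
t: 3.65
eef_pos: [505.9, 33.2, 64.1]
tcp_rot: [3.142, 0.0, 0.95]
ft_force: [-0.6, -0.8, 0.7]
opening: 0.003
grip_force: 0.7
```

Request:
{"method": "move_arm", "body": {
  "commands": [
    [[0.24, -0.04, 0], [0, 0, -3.7], 0],
    [[0.24, -0.05, 0], [0, 0, -3.8], 0],
    [[0.24, -0.07, 0], [0, 0, -3.7], 0],
    [[0, 0, 0], [0, 0, 0], 0],
    [[0, 0, 0], [0, 0, 0], 0]
  ]
}}

```text
t: 4.15
eef_pos: [513.2, 31.6, 63.9]
tcp_rot: [3.141, -0.0, 0.759]
ft_force: [0.1, 0.2, 0.8]
opening: 0.004
grip_force: 0.0
```

Run:
```python
from h import *
print(state()["ft_force"])
a=read_camera("top");b=read_camera("wrist")
c=cv2.resize(a[190:260,260:370],(660,420),interpolation=cv2.INTER_CUBIC)
print(proj("wrist",(501.3,-4.3,75)))
d=cv2.resize(b[60:320,200:460],(420,420),interpolation=cv2.INTER_CUBIC)
cv2.imwrite("pics/c2.png",np.vstack([c[:300,:],cv2.resize(b[90:290,200:640],(660,300),interpolation=cv2.INTER_CUBIC)]))
```

```text
[0.09407162 0.21236145 0.81192137]
[344.06066935 298.64461229]
```

View pics/c2.png

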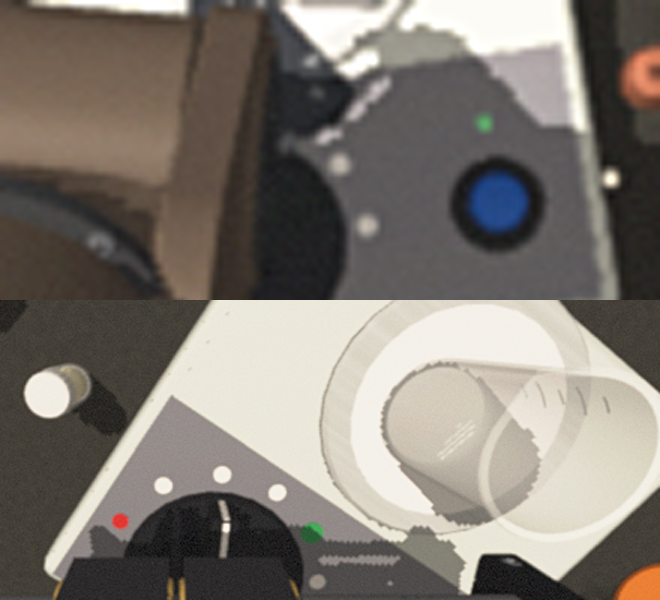

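The wrist view shows the white line pointing at the second white dot, so the first click is made. On to the next.

Request:
{"method": "move_arm", "body": {
  "commands": [
    [[0.22, -0.1, 0], [0, 0, -3.7], 0],
    [[0.22, -0.1, 0], [0, 0, -3.8], 0],
    [[0.22, -0.11, 0], [0, 0, -3.7], 0],
    [[0.2, -0.13, 0], [0, 0, -3.8], 0],
    [[0.2, -0.14, 0], [0, 0, -3.7], 0],
    [[0.2, -0.15, 0], [0, 0, -3.8], 0],
    [[0.18, -0.17, 0], [0, 0, -3.7], 0],
    [[0.16, -0.18, 0], [0, 0, -3.8], 0],
    [[0, 0, 0], [0, 0, 0], 0],
    [[0, 0, 0], [0, 0, 0], 0]
  ]
}}

```text
t: 5.25
eef_pos: [528.9, 20.9, 63.7]
tcp_rot: [3.142, 0.0, 0.236]
ft_force: [-0.5, 0.5, -0.3]
opening: 0.006
grip_force: 0.0
```

Run:
```python
from h import *
b=read_camera("wrist")
cv2.imwrite("pics/c3.png",cv2.resize(b[90:290,150:550],(800,400),interpolation=cv2.INTER_CUBIC))
```

```text
(no output)
```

View pics/c3.png

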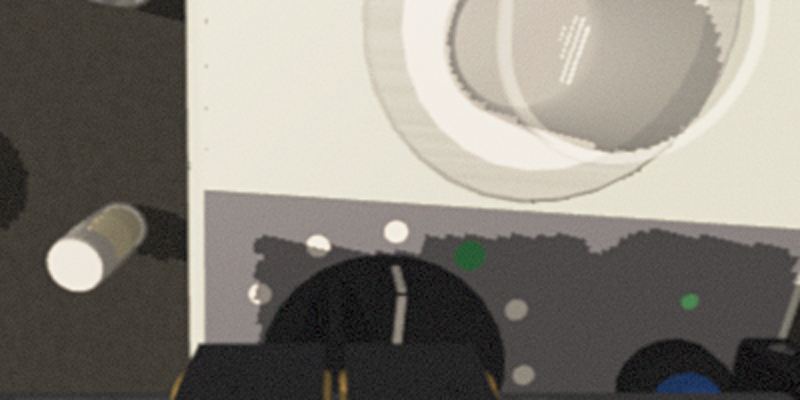

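The pointer now stands at the third white dot (396,232), just before green (469,255). Last click, stopping short of the green stop.

Request:
{"method": "move_arm", "body": {
  "commands": [
    [[0.17, -0.18, 0], [0, 0, -3.8], 0],
    [[0.15, -0.19, 0], [0, 0, -3.8], 0],
    [[0.14, -0.2, 0], [0, 0, -3.8], 0],
    [[0.13, -0.22, 0], [0, 0, -3.8], 0],
    [[0.11, -0.23, 0], [0, 0, -3.8], 0],
    [[0.1, -0.24, 0], [0, 0, -3.8], 0],
    [[0.06, -0.23, 0], [0, 0, -3.7], 0],
    [[0, 0, 0], [0, 0, 0], 0],
    [[0, 0, 0], [0, 0, 0], 0]
  ]
}}

```text
t: 6.2
eef_pos: [537.5, 6.0, 63.7]
tcp_rot: [3.141, 0.0, -0.226]
ft_force: [0.2, -0.2, 0.6]
opening: 0.004
grip_force: 0.0
```

Run:
```python
from h import *
b=read_camera("wrist")
cv2.imwrite("pics/c4.png",cv2.resize(b[90:290,150:550],(800,400),interpolation=cv2.INTER_CUBIC))
```

```text
(no output)
```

View pics/c4.png

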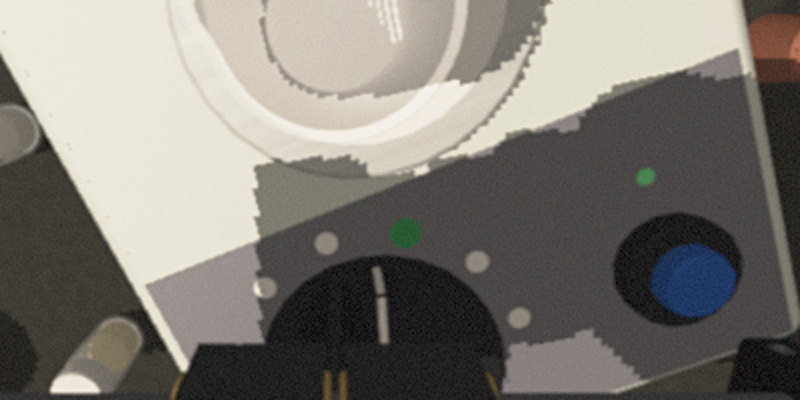

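The line points at about (372,233), between the third white dot (326,243) and green (405,232). It hasn't sprung over yet, so I go on in small steps.

Request:
{"method": "move_arm", "body": {
  "commands": [
    [[0.04, -0.16, 0], [0, 0, -2.5], 0],
    [[0.03, -0.16, 0], [0, 0, -2.5], 0],
    [[0, 0, 0], [0, 0, 0], 0],
    [[0, 0, 0], [0, 0, 0], 0]
  ]
}}

```text
t: 6.65
eef_pos: [538.2, 2.8, 63.7]
tcp_rot: [3.141, 0.0, -0.314]
ft_force: [0.6, -0.0, 0.7]
opening: 0.005
grip_force: 0.0
```

Run:
```python
from h import *
b=read_camera("wrist")
cv2.imwrite("pics/c5.png",cv2.resize(b[90:290,150:550],(800,400),interpolation=cv2.INTER_CUBIC))
```

```text
(no output)
```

View pics/c5.png

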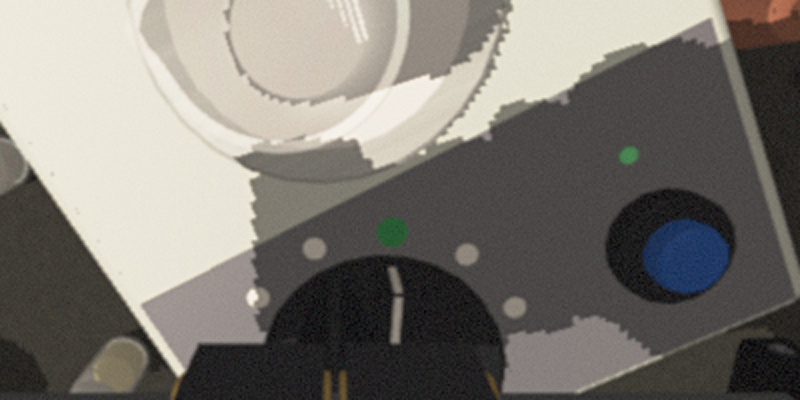

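It has clicked to green: the line runs up to (391,265) with the green dot at (392,232). I back off, lift, and go above the key.

Request:
{"method": "move_arm", "body": {
  "commands": [
    [[0.3, 0.9, 0], [0, 0, 0], 0],
    [[0.3, 0.9, 0], [0, 0, 0], 0],
    [[0, 0, 2], [0, 0, 0], 0],
    [[0, 0, 3], [0, 0, 0], 0],
    [[-0.58, -3.3, 0], [0, 0, 4.5], 0],
    [[-0.58, -3.3, 0], [0, 0, 4.5], 0],
    [[-0.58, -3.3, 0], [0, 0, 4.5], 0],
    [[-0.58, -3.4, 0], [0, 0, 4.5], 0],
    [[0, 0, 0], [0, 0, 0], 0],
    [[0, 0, 0], [0, 0, 0], 0]
  ]
}}

```text
t: 7.7
eef_pos: [521.2, -112.1, 113.7]
tcp_rot: [-3.142, -0.0, -0.004]
ft_force: [-0.3, 0.6, -0.0]
opening: 0.006
grip_force: 0.0
```

Run:
```python
from h import *
s=state();print(s["eef_pos"],s["tcp_rot"])
print([proj("wrist",p) for p in[(521,-112.5,52),(542.6,-19.6,75),(501.3,-4.3,75)]],proj("top",(521,-112.5,52)))
b=read_camera("wrist");a=read_camera("top")
cv2.imwrite("pics/c6.png",np.hstack([cv2.resize(b[100:300,200:400],(400,400),interpolation=cv2.INTER_CUBIC),cv2.resize(a[165:265,260:360],(400,400),interpolation=cv2.INTER_CUBIC)]))
```

```text
[ 521.23034679 -112.05781     113.66625616] [-3.14152511e+00 -2.22698844e-05 -3.86915370e-03]
[array([317.6907706 , 213.88423989]), array([197.87915821, 198.44996849]), array([185.80952634, 246.66462648])] [342.50798783 223.24403852]
```

View pics/c6.png

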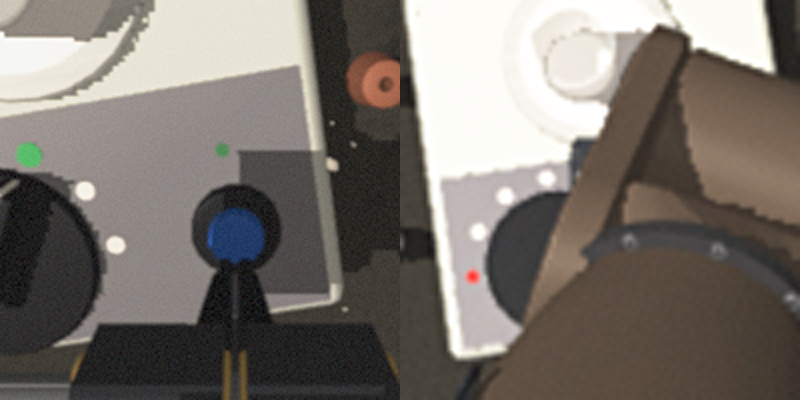

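The key in the wrist view is at (318,218), about 3 mm nearer than the aim. I correct that and descend, and the pointer still lies toward green.

Request:
{"method": "move_arm", "body": {
  "commands": [
    [[-0.25, -0.05, -2], [0, 0, 0], 0],
    [[0, 0, -2], [0, 0, 0], 0],
    [[0, 0, -0.8], [0, 0, 0], 0],
    [[0, 0, -0.3], [0, 0, 0], 0],
    [[0, 0, -0.3], [0, 0, 0], 0],
    [[0, 0, 0], [0, 0, 0], 0]
  ]
}}

```text
t: 8.4
eef_pos: [518.7, -112.0, 61.1]
tcp_rot: [-3.141, -0.0, -0.002]
ft_force: [-3.9, 6.1, 11.2]
opening: 0.003
grip_force: 5.9
```

Request:
{"method": "move_arm", "body": {
  "commands": [
    [[0, 0, -0.2], [0, 0, 0], 0],
    [[0, 0, -0.2], [0, 0, 0], 0],
    [[0, 0, 0], [0, 0, 0], 0]
  ]
}}

```text
t: 8.7
eef_pos: [518.8, -112.0, 60.2]
tcp_rot: [3.141, -0.003, -0.002]
ft_force: [-15.4, 10.0, 55.4]
opening: 0.007
grip_force: 27.5
```

Request:
{"method": "move_arm", "body": {
  "commands": [
    [[0, 0, 0.4], [0, 0, 0], 0],
    [[0, 0, 0.8], [0, 0, 0], 0],
    [[0, 0, 2.5], [0, 0, 0], 0],
    [[0, 0, 0], [0, 0, 0], 0],
    [[0, 0, 0], [0, 0, 0], 0]
  ]
}}

```text
t: 9.2
eef_pos: [518.9, -112.8, 93.2]
tcp_rot: [3.141, -0.002, -0.002]
ft_force: [-0.3, -0.2, -1.0]
opening: 0.004
grip_force: 0.0
```

Run:
```python
from h import *
s=state();print(s["eef_pos"],s["ft_force"])
print([proj("wrist",(518.7,-112,z)) for z in(45,52,60,65)])
b=read_camera("wrist")
cv2.imwrite("pics/c7.png",cv2.resize(b[100:300,120:420],(800,533),interpolation=cv2.INTER_CUBIC))
```

```text
[ 518.94088964 -112.77778026   93.20903475] [-0.25926917 -0.22831613 -0.97803254]
[array([316.22166571, 219.60508302]), array([316.20130965, 222.77389702]), array([316.17652373, 226.63230505]), array([316.16013469, 229.18357654])]
```

View pics/c7.png

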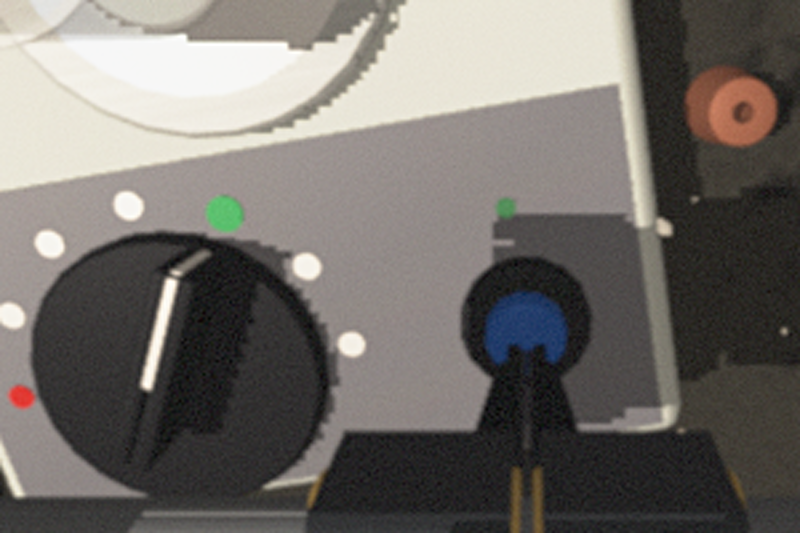

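The pointer is at green: its line heads for the green dot at (225,213). The key is up again, centred near (526,331). The first press ended hard at z = 60, so I repeat it gently to confirm it was the key's travel and not the collar.

Request:
{"method": "move_arm", "body": {
  "commands": [
    [[0.2, 0, -1.5], [0, 0, 0], 0],
    [[0, 0, -0.9], [0, 0, 0], 0],
    [[0, 0, -0.2], [0, 0, 0], 0],
    [[0, 0, 0], [0, 0, 0], 0],
    [[0, 0, 0], [0, 0, 0], 0]
  ]
}}

```text
t: 9.75
eef_pos: [520.5, -112.8, 66.7]
tcp_rot: [3.142, 0.0, -0.002]
ft_force: [-0.1, 0.1, -0.2]
opening: 0.003
grip_force: 0.0
```

Request:
{"method": "move_arm", "body": {
  "commands": [
    [[0, 0, -0.15], [0, 0, 0], 0],
    [[0, 0, 0], [0, 0, 0], 0]
  ]
}}

```text
t: 9.95
eef_pos: [520.7, -112.8, 65.4]
tcp_rot: [3.141, -0.001, -0.002]
ft_force: [-0.2, -0.3, 0.6]
opening: 0.004
grip_force: 0.8
```

Request:
{"method": "move_arm", "body": {
  "commands": [
    [[0, 0, -0.15], [0, 0, 0], 0],
    [[0, 0, 0], [0, 0, 0], 0]
  ]
}}

```text
t: 10.15
eef_pos: [520.7, -112.8, 63.8]
tcp_rot: [3.141, -0.001, -0.002]
ft_force: [0.5, -0.9, 3.6]
opening: 0.004
grip_force: 1.2
```

Request:
{"method": "move_arm", "body": {
  "commands": [
    [[0, 0, -0.15], [0, 0, 0], 0],
    [[0, 0, 0], [0, 0, 0], 0]
  ]
}}

```text
t: 10.35
eef_pos: [520.7, -112.8, 62.2]
tcp_rot: [3.141, -0.0, -0.002]
ft_force: [-0.7, -0.9, 2.8]
opening: 0.004
grip_force: 1.7
```

Request:
{"method": "move_arm", "body": {
  "commands": [
    [[0, 0, -0.1], [0, 0, 0], 0],
    [[0, 0, 0], [0, 0, 0], 0]
  ]
}}

```text
t: 10.55
eef_pos: [520.7, -112.8, 61.3]
tcp_rot: [3.141, -0.0, -0.002]
ft_force: [-0.1, 1.4, 3.9]
opening: 0.005
grip_force: 2.2
```

The force rises like a spring from first contact near z = 65.7 to about 4 N at 61.3, so this is the key's own travel, over 4 mm down. I hold briefly and lift clear.

Request:
{"method": "move_arm", "body": {
  "commands": [
    [[0, 0, -0.04], [0, 0, 0], 0],
    [[0, 0, 0], [0, 0, 0], 0],
    [[0, 0, 0.5], [0, 0, 0], 0],
    [[0, 0, 2], [0, 0, 0], 0],
    [[0, 0, 4], [0, 0, 0], 0],
    [[0, 0, 4], [0, 0, 0], 0],
    [[-1, -3, 3], [0, 0, 0], 0],
    [[-1, -4, 0], [0, 0, 0], 0],
    [[-1, -4, 0], [0, 0, 0], 0],
    [[0, 0, 0], [0, 0, 0], 0]
  ]
}}

```text
t: 11.55
eef_pos: [489.4, -226.2, 195.8]
tcp_rot: [3.141, 0.0, -0.006]
ft_force: [1.2, -0.4, 0.9]
opening: 0.007
grip_force: 0.0
```

Run:
```python
from h import *
print(state()["eef_pos"],state()["ft_force"])
print([proj("top",p) for p in((501.3,-4.3,75),(542.6,-19.6,75))])
a=read_camera("top")
cv2.imwrite("pics/c8.png",cv2.resize(a[145:265,240:380],(700,600),interpolation=cv2.INTER_CUBIC))
```

```text
[ 489.43497921 -226.17704784  195.78289671] [ 1.18274839 -0.4055026   0.90239308]
[array([298.44845814, 229.76103424]), array([305.0881972 , 213.07626519])]
```

View pics/c8.png

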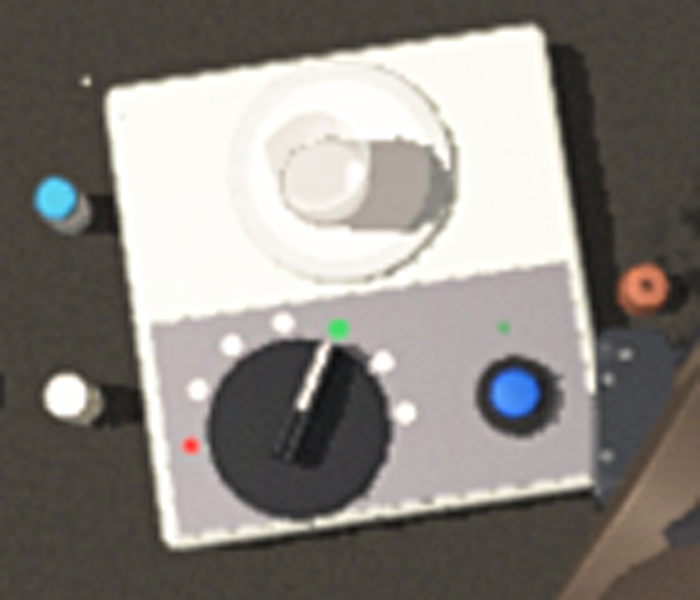

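The pointer's nose (330,343) is on the green dot (338,328) and the key is up at (514,392). The stirrer, beaker, vials and stopper haven't moved, and the robot is touching nothing.

```bash
python3 -c "
from cell import env
print(env.job_done())"
```

```text
the job is handed in; nothing more can be done
None
```

I pushed the selector three clicks clockwise to the green dot, pressed the start key (twice, the first press peaking at about 55 N) and let it come back up, and handed the job in at about 11.6 s with nothing else moved; no verdict was returned.

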